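Shift the bench gear selector to the sensed gear

ROBOT

A 6-joint arm with a two-finger parallel gripper is mounted at the origin on the work surface. World frame = base frame: x ahead of the robot, y to its left, z up, the work surface at z = 0. Lengths are in m, angles in rad, forces in N, time in s.
With the tool pointing down it reaches from about 0.25 to 0.8 m from the base axis. Payload 8.5 kg.
Tool frame: the origin (TCP) lies midway between the tips of the shut fingers; the grasp point (between the pads) lies 19 mm behind it (r.hold_point_z is the distance from the TCP to the grasp point, in m); z points along the fingers, y is the line along which they close (so a half turn about z gives the same grasp; the last joint's range is limited). The gripper opens to 85 mm and grips with 20 to 120 N. Pads are 22 mm wide; open, the fingers measure 114 mm over their backs; the gripper's body (76 mm by 85 mm) begins 54 mm behind the grasp point. The pads swing forward as they close: fully open they stand 13 mm farther back than shut.
Start: joints at [-1.101, 0.238, -0.013, 1.319, 0, 1.571], TCP at [0.238, -0.468, 0.231] pointing down, gripper open.
Joint ranges: [-2.66, 2.66], [-1.03, 1.9], [-1.14, 1.46], [-1.82, 2.27], [-1.45, 1.34], [-3.14, 3.14]. Speed limits (rad/s): [2.22, 2.22, 2.79, 3.14, 3.14, 3.14].

INTERFACE

Orientations are given as a 3x3 rotation matrix whose columns are the frame's x, y, z axes.
In Python, from cell import r gives the robot as it stands. Calls block until the motion is done:
- r.goto(position, orientation): joint-space move of the TCP to a pose.
- r.move_straight(position, rotation=None, max_speed=0.15, guard=None): straight line of the TCP; rotation=None keeps the orientation; max_speed is the mean speed in m/s. With guard (N) it stops when the force on the tool has changed by that much, and returns True; else False.
- r.goto_joints(angles): joint-space move.
- r.gripper_to(opening): opening from 0.0 (shut) to 1.0 (fully open); the grip force is fixed at half the most; returns when the fingers have stopped.
- r.pause(seconds).
- r.inverse_kinematics(position, orientation): joint angles nearest the present ones, or None.
- r.sense(): the state.
- r.camera(name): name is "side" or "top"; returns a dict with "image" (480x640x3 uint8, red, green, blue), "range_z" (480x640 float32, m along the optical axis (not along the pixel's ray), 0 where there is no reading), "fx", "fy", "cx", "cy" (pixels), "dist" ([k1, k2, p1, p2, k3] as OpenCV has them; the pictures are not rectified), "xyz" and "orientation" of the camera in the world. Camera axes: x right, y up, looking along -z (the intrinsics and any distortion apply to the point x, -y, -z); pixel columns grow to the right and rows downward; lengths in m; the calibration is good to about 2 mm. A picture is of the moment at which its call begins.
A pose or a line that the arm cannot do raises r.IKError and nothing moves.
- r.sign_off(): hands the job in; it is judged then, once.
The state is a dict: "time": time; "joint_positions": joint angles; "joint_vel": joint speeds; "tau": joint torques, N m; "tcp_pos": TCP position; "orientation": TCP orientation; "force": force on the tool from outside, world axes, zero at the start; "torque": the same for the moment, N m; "opening": opening from 0.0 (shut) to 1.0 (fully open); "grasp_force": force on a finger pad.
Only numpy, scipy, OpenCV 4.12 (cv2) and the standard library are available. Lean on these libraries where they do the work, as an engineer would, in place of code of your own. Each camera call takes 0.05 s, during which the arm holds its last target. There are 200 camera calls.

TASK

On the electronics bench, the gear selector's lever stands in the middle near slot of its gate; push it through the gate and fully home into the one corner slot that has the block-shaped position sensor fitted beside it, so the sensor can be checked. Push the ball knob gently with the fingertips or the outside of the fingers only, never pinch or grip it, and do not shift into any other slot on the way. Leave everything else on the bench alone, and finish with the hand clear of the lever.

Things in the scene. Friction and masses are not known exactly. Their poses are not given: they have to be found in the camera images.
- selector: Gear selector bolted to the bench: grey housing 150 x 150 mm, 90 mm high, with a 5 mm aluminium gate plate on top (its top 95 mm above the bench). Origin at the centre of its underside, on the bench; z up, x away from the robot, yawed up to 0.5 rad. At the start the lever is in the middle slot, tilted towards -x; offsets below in x and y are in this frame.
- gate (a point): Centre of the gate plate's top; axes as the selector's. Double H: a cross channel along y through the centre, crossed by three slots along x (at y = 0 and +-24 mm on the plate), open both ways: six slot ends. Play of the rod each side: 2 mm in slots, 3 mm in the channel (4.5 and 7 mm at the knob). Tooth ends are rounded. The lever crosses only with its knob within about 7 mm of x = 0.
- stick: Lever: 10 mm steel rod with a black ball knob. Origin at its pivot, 20 mm above the selector's origin; z along the rod. It tilts both ways, cannot be lifted, stays where left by friction (2 to 3 N at the knob moves it, no spring). Firm stops, knob centre in the selector's frame: corner slots x +-44, y +-50 mm; ends of the cross channel x 0, y +-52; middle slots x +-44, y 0.
- knob (a point): Centre of the ball knob, 40 mm in diameter, 165 mm from the pivot: 185 mm above the bench when upright, 179 mm fully home in a middle slot, 171 mm fully home in a corner slot. Below the ball is a collar 18 mm thick down to 29 mm under the ball's centre, then the rod.
- sensor: Position sensor: black block 26 x 22 mm, 18 mm high, with a 10 mm steel button 4 mm high on top, fixed on the gate plate in one of its four corner places, x +-44, y +-50 mm of the selector. Origin at the centre of its underside. It marks the wanted slot: with the lever fully home there, the knob stands straight above the sensor.
- cap0: Flat round black blanking cap, 18 mm across, 3 mm high, fixed on one of the three other corner places of the plate (x = +-44, y = +-50 mm of the selector); marks a slot not to be entered. Origin at the centre of its underside.
- cap1: Flat round black blanking cap, 18 mm across, 3 mm high, fixed on one of the three other corner places of the plate (x = +-44, y = +-50 mm of the selector); marks a slot not to be entered. Origin at the centre of its underside.
- cap2: Flat round black blanking cap, 18 mm across, 3 mm high, fixed on one of the three other corner places of the plate (x = +-44, y = +-50 mm of the selector); marks a slot not to be entered. Origin at the centre of its underside.
- spare_knob: Bystander: loose black pear-shaped knob, 40 mm across, 48 mm high, standing beside the selector. Origin at the centre of its underside. Leave alone.
- flux_jar: Bystander: small loose amber jar, 48 mm across, 50 mm high, beside the selector. Origin at the centre of its underside. Leave alone.
- driver: Bystander: loose screwdriver 170 mm long lying on the bench beside the selector, along its own x. Leave alone.
- meter: Bystander: loose orange multimeter 170 x 85 mm, 44 mm high. Origin at the centre of its underside. Leave alone.
- board: Bystander: loose circuit board 200 x 160 mm, parts up to 30 mm high. Origin at the centre of its underside. Leave alone.
- spool: Bystander: loose metal spool 56 mm across, 44 mm high. Origin at the centre of its underside. Leave alone.
- tray: Bystander: loose grey parts tray 120 x 160 mm, 30 mm high. Origin at the centre of its underside. Leave alone.

How it is judged:
By the outcome, as a careful person would: the job done as asked, in the order asked, and still so for the second after the job is handed in, with the robot touching nothing.
It also fails if it takes over 43 s, if anything falls off the work surface, if the arm or the gripper's body presses on something with over 40 N, if the wrist force passes 120 N, or if a joint passes its speed limit or range.

## Working session

There is one attempt and no reset: what is moved stays moved. The work goes in short steps, each a Python script; the robot and the scene stay as the last script left them, time stands still between calls to the robot, and variables do not carry over. Pictures are saved under pics/ and viewed, at most 10 in all, crops included, and the job is handed in when it is done.

```bash
ls; mkdir -p pics; cat > h.py <<'E'
import numpy as np, cv2
from cell import r
def cloud(c):
    h,w=c["range_z"].shape; u,v=np.meshgrid(np.arange(w),np.arange(h))
    K=np.array([[c["fx"],0,c["cx"]],[0,c["fy"],c["cy"]],[0,0,1.]])
    p=cv2.undistortPoints(np.stack([u,v],-1).reshape(-1,1,2).astype(float),K,np.array(c["dist"],float)).reshape(h,w,2)
    z=c["range_z"]; P=np.stack([p[...,0]*z,-p[...,1]*z,-z],-1)
    W=P@np.array(c["orientation"]).T+np.array(c["xyz"]); W[z==0]=np.nan
    return W
E
python3 - <<'E'
from h import *
for n in("top","side"):
    c=r.camera(n); cv2.imwrite(f"pics/{n}0.png",c["image"][...,::-1]); np.save(n+"0.npy",cloud(c)); print(n,c["xyz"],c["orientation"],c["fx"])
E
```

```text
pics
top [ 0.32409255 -0.02415203  1.29209398] [[-0.01007894  0.98226779 -0.18721221]
 [-0.99992651 -0.00863897  0.00850595]
 [ 0.0067378   0.18728418  0.98228267]] 510.8445850084323
side [0.0463629  0.67620411 1.06355712] [[-0.82103743  0.414783   -0.39224049]
 [-0.57069383 -0.61363518  0.54567428]
 [-0.01435615  0.67186824  0.74053155]] 513.1949433390654
```

View pics/top0.png

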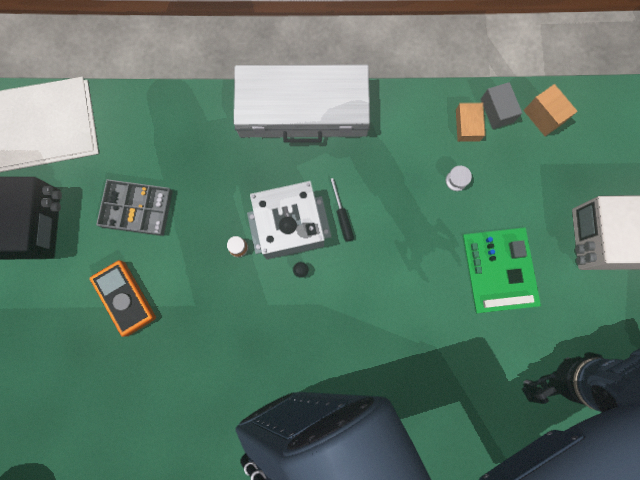

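View pics/side0.png

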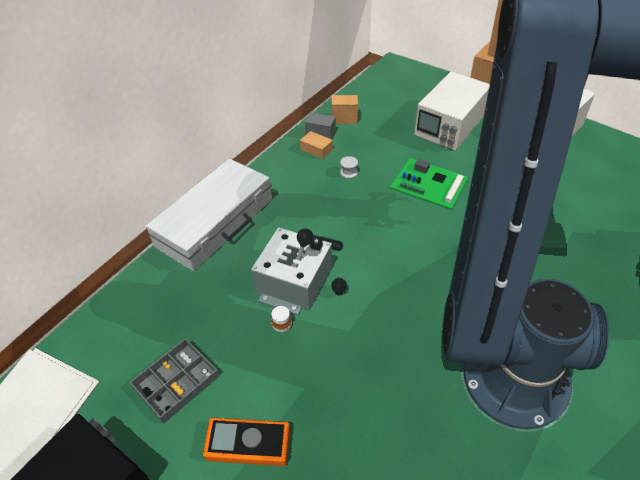

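The top view shows the selector at about (288,217), the knob at (288,226) and a block beside it at about (310,229). The side view agrees, with the knob at (305,237) and the block behind it. I'll zoom in and measure.

```bash
python3 - <<'E'
from h import *
a=cv2.imread("pics/top0.png")[165:285,220:360]; b=cv2.imread("pics/side0.png")[215:335,230:360]
z=lambda i:cv2.resize(i,(400,370),interpolation=cv2.INTER_CUBIC)
cv2.imwrite("pics/zoom0.png",np.hstack([z(a),z(b)]))
W=np.load("top0.npy")
S=W[165:285,220:360].reshape(-1,3)
p=S[(abs(S[:,2]-.095)<.006)]
(c,s,ang)=cv2.minAreaRect(p[:,:2].astype(np.float32)); print("plate",c,s,ang,np.median(p[:,2]))
y=np.radians(ang); y=(y+np.pi/4)%(np.pi/2)-np.pi/4; print("yaw",y)
R=np.array([[np.cos(y),-np.sin(y)],[np.sin(y),np.cos(y)]])
from scipy.optimize import least_squares
for n in("top","side"):
    V=np.load(n+"0.npy").reshape(-1,3)
    d=V[:,:2]-c; q=d@R
    k=V[(np.hypot(*d.T)<.11)&(V[:,2]>.165)&(V[:,2]<.22)]
    f=least_squares(lambda x:np.linalg.norm(k-x,axis=1)-.02,k.mean(0)-[0,0,.01],loss="soft_l1",f_scale=.002).x
    print(n,"knob",f,"sel",(f[:2]-c)@R,len(k))
    m=(abs(abs(q[:,0])-.044)<.015)&(abs(abs(q[:,1])-.05)<.013)
    for sx in(-1,1):
        for sy in(-1,1):
            mm=m&(np.sign(q[:,0])==sx)&(np.sign(q[:,1])==sy)&(V[:,2]>.085)&(V[:,2]<.15)
            print(sx,sy,mm.sum(),np.round(np.percentile(V[mm,2],[50,80,95]),4))
    # tall parts nearby (spare, jar, driver)
    t=(np.hypot(*d.T)<.22)&(V[:,2]>.012)&(np.max(abs(q),axis=1)>.09)
    for i in range(0,):pass
    H={}
    for a_ in np.round(q[t]/.03).astype(int): H[tuple(a_)]=H.get(tuple(a_),0)+1
    print({k:v for k,v in H.items() if v>8})
print(r.sense()["tcp_pos"],r.hold_point_z)
E
```

```text
plate (0.5930457711219788, 0.05812884867191315) (0.15364010632038116, 0.15016713738441467) 12.33133602142334 0.095837670105963
yaw 0.21522241474361525
top knob [0.55371144 0.04940502 0.1808941 ] sel [-0.04028995 -0.00012214] 254
-1 -1 135 [0.113  0.1156 0.1188]
-1 1 139 [0.0967 0.0989 0.1005]
1 -1 131 [0.0969 0.0996 0.1018]
1 1 130 [0.0967 0.0991 0.1015]
{(np.int64(7), np.int64(-1)): 12, (np.int64(7), np.int64(-2)): 31, (np.int64(7), np.int64(-3)): 12, (np.int64(2), np.int64(-4)): 10, (np.int64(2), np.int64(-5)): 13, (np.int64(1), np.int64(-5)): 20, (np.int64(0), np.int64(-5)): 48, (np.int64(0), np.int64(-4)): 28, (np.int64(-1), np.int64(-5)): 73, (np.int64(-1), np.int64(-4)): 41, (np.int64(-2), np.int64(-5)): 82, (np.int64(-2), np.int64(-4)): 36, (np.int64(-1), np.int64(4)): 116, (np.int64(-1), np.int64(5)): 111, (np.int64(-3), np.int64(-5)): 12, (np.int64(-2), np.int64(4)): 44, (np.int64(-2), np.int64(5)): 44, (np.int64(-4), np.int64(0)): 123, (np.int64(-4), np.int64(-1)): 31, (np.int64(-5), np.int64(0)): 37}
side knob [0.5541401  0.04789828 0.18157441] sel [-0.04019296 -0.00168566] 228
-1 -1 135 [0.1108 0.1157 0.1181]
-1 1 112 [0.0972 0.0998 0.1006]
1 -1 91 [0.0969 0.0986 0.101 ]
1 1 102 [0.097  0.0985 0.1011]
{(np.int64(7), np.int64(-3)): 16, (np.int64(7), np.int64(-2)): 31, (np.int64(0), np.int64(-5)): 16, (np.int64(7), np.int64(-1)): 18, (np.int64(-1), np.int64(-5)): 36, (np.int64(-2), np.int64(-5)): 51, (np.int64(-3), np.int64(-5)): 12, (np.int64(-2), np.int64(-4)): 27, (np.int64(-4), np.int64(0)): 135, (np.int64(-5), np.int64(0)): 46, (np.int64(-1), np.int64(4)): 75, (np.int64(0), np.int64(5)): 14, (np.int64(-1), np.int64(5)): 204, (np.int64(-2), np.int64(4)): 24, (np.int64(-2), np.int64(5)): 85}
[ 0.23751791 -0.467805    0.23075724] 0.0187
```

View pics/zoom0.png

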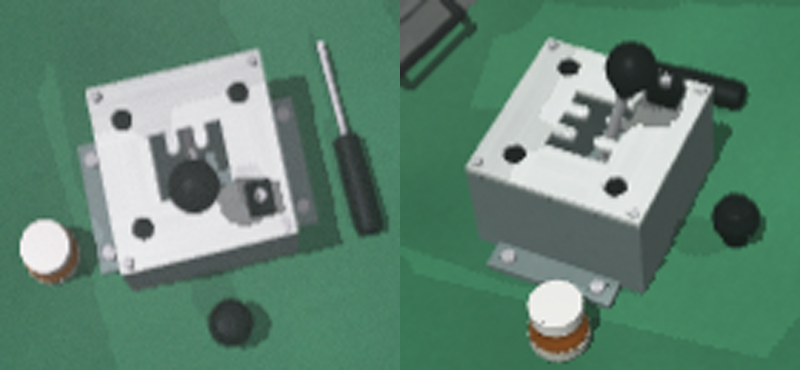

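The lever is at the −x stop. The sensor is at (−44, −50), since that corner reads 18 mm above the plate in both views and the other three are flat caps. Depth edges blur the plate outline, so I'll refine the plate centre from the caps, then approach and push +x.

```bash
cat >> h.py <<'E'
def ray(c,u,v,z):
    K=np.array([[c["fx"],0,c["cx"]],[0,c["fy"],c["cy"]],[0,0,1.]])
    x,y=cv2.undistortPoints(np.array([[[u,v]]],float),K,np.array(c["dist"],float)).ravel()
    d=np.array(c["orientation"])@[x,-y,-1]; o=np.array(c["xyz"]); return o+d*(z-o[2])/d[2]
E
python3 - <<'E'
from h import *
c0=np.array([.593,.058]);y=.215
R=np.array([[np.cos(y),-np.sin(y)],[np.sin(y),np.cos(y)]])
caps=np.array([[-.044,.05],[.044,-.05],[.044,.05]])
for n in("top","side"):
    c=r.camera(n); g=c["image"].max(2).astype(float); W=cloud(c)
    M=[]
    for p in caps:
        w=c0+R@p
        d=np.hypot(W[...,0]-w[0],W[...,1]-w[1]); wt=np.where((d<.018)&(g<110),110-g,0)
        v,u=np.indices(g.shape); q=ray(c,(u*wt).sum()/wt.sum(),(v*wt).sum()/wt.sum(),.0965); M.append(q[:2])
    M=np.array(M)
    a,b=caps-caps.mean(0),M-M.mean(0)
    th=np.arctan2((a[:,0]*b[:,1]-a[:,1]*b[:,0]).sum(),(a*b).sum())
    Rt=np.array([[np.cos(th),-np.sin(th)],[np.sin(th),np.cos(th)]])
    ctr=M.mean(0)-Rt@caps.mean(0)
    print(n,"yaw",th,"ctr",ctr,"res mm",np.round(1e3*(b-a@Rt.T),1).tolist())
    k={"top":[.5537,.0494],"side":[.5541,.0479]}[n]; print("knob sel",(k-ctr)@Rt)
s=r.sense();print(s["orientation"],s["time"],s["force"])
E
```

```text
top yaw 0.2147755097273002 ctr [0.59350885 0.05656443] res mm [[0.0, 0.1], [0.1, 0.1], [-0.1, -0.2]]
knob sel [-0.04042115  0.00148457]
side yaw 0.1629327443659196 ctr [0.58029781 0.06893881] res mm [[10.1, -15.2], [-19.1, 25.8], [9.0, -10.6]]
knob sel [-0.02926361 -0.01651055]
[[ 8.91698115e-01  4.52630423e-01 -4.15558163e-04]
 [ 4.52630614e-01 -8.91697755e-01  8.00258709e-04]
 [-8.33084358e-06 -9.01683528e-04 -9.99999593e-01]] 0.2 [-0.16325715 -0.73811299 -1.03297053]
```

The top view's cap fit leaves a residual of only 0.2 mm, giving a centre of (0.5935, 0.0566) and a yaw of 0.215. The side fit was spoiled by occlusion, so I'm not using it. Next is the +x push.

```bash
cat >> h.py <<'E'
from scipy.optimize import least_squares
Y=.215; C=np.array([.5935,.0568]); R2=np.array([[np.cos(Y),-np.sin(Y)],[np.sin(Y),np.cos(Y)]])
O=np.array([[np.cos(Y),np.sin(Y),0],[np.sin(Y),-np.cos(Y),0],[0,0,-1.]])
def P(x,y,z): return np.r_[C+R2@[x,y],z]
def sel(): s=r.sense(); return np.round(np.r_[R2.T@(np.array(s["tcp_pos"])[:2]-C),s["tcp_pos"][2]],4),np.round(s["force"],1),s["opening"],round(s["time"],2)
def knob(n="top",lo=.16):
    c=r.camera(n); V=cloud(c); q=(V[...,:2]-C)@R2
    k=(abs(q[...,0])<.075)&(abs(q[...,1])<.085)&(V[...,2]>lo)&(V[...,2]<.207)&(c["image"].max(2)<90)
    K=np.c_[q[k],V[k][:,2]]
    f=least_squares(lambda x:np.linalg.norm(K-x,axis=1)-.02,np.median(K,0)-[0,0,.01],loss="soft_l1",f_scale=.002).x
    return np.round(f,4),k.sum(),c
E
python3 - <<'E'
from h import *
r.gripper_to(0)
r.goto(P(-.10,0,.25),O)
print(knob()[:2],knob("side")[:2])
r.move_straight(P(-.10,0,.16),max_speed=.12); print(sel())
print(r.move_straight(P(-.045,0,.16),max_speed=.04,guard=12),sel())
print(r.move_straight(P(-.033,0,.16),max_speed=.03,guard=12),sel())
for n in("top","side"):
    k=knob(n);print(k[:2])
    cv2.imwrite(f"pics/{n}1.png",k[2]["image"][...,::-1])
a=cv2.imread("pics/top1.png")[150:290,200:380];b=cv2.imread("pics/side1.png")[195:335,200:380]
cv2.imwrite("pics/z1.png",np.hstack([cv2.resize(i,(400,311)) for i in(a,b)]))
E
```

```text
return _methods._mean(a, axis=axis, dtype=dtype,
  ret = um.true_divide(
Traceback (most recent call last):
  File "h.py", line 23, in knob
    f=least_squares(lambda x:np.linalg.norm(K-x,axis=1)-.02,np.median(K,0)-[0,0,.01],loss="soft_l1",f_scale=.002).x
      ~~~~~~~~~~~~~^^^^^^^^^^^^^^^^^^^^^^^^^^^^^^^^^^^^^^^^^^^^^^^^^^^^^^^^^^^^^^^^^^^^^^^^^^^^^^^^^^^^^^^^^^^^^^
ValueError: Initial guess is outside of provided bounds
```

The arm hides the knob from the top camera, so I'll use the side camera and allow for missing readings.

```bash
sed -i 's/^    K=np.c_\[q/    if k.sum()<25: return None,k.sum(),c\n&/' h.py
python3 - <<'E'
from h import *
print(sel(),knob("side")[:2])
r.move_straight(P(-.10,0,.16),max_speed=.12); print(sel())
print(r.move_straight(P(-.045,0,.16),max_speed=.04,guard=12),sel())
print(r.move_straight(P(-.033,0,.16),max_speed=.03,guard=12),sel())
for n in("top","side"):
    k=knob(n);print(k[:2])
    cv2.imwrite(f"pics/{n}1.png",k[2]["image"][...,::-1])
a=cv2.imread("pics/top1.png")[150:290,200:380];b=cv2.imread("pics/side1.png")[195:335,200:380]
cv2.imwrite("pics/z1.png",np.hstack([cv2.resize(i,(400,311)) for i in(a,b)]))
E
```

```text
(array([-0.1001, -0.0007,  0.2499]), array([-0.4,  0.5,  0.1]), 0.0029527047824344033, 3.05) (array([-0.0404, -0.0004,  0.1815]), np.int64(219))
(array([-9.960e-02, -1.000e-04,  1.606e-01]), array([0.1, 0.1, 0.2]), -0.00127589653788339, 4.0)
False (array([-0.0451, -0.    ,  0.16  ]), array([-1.1,  0.2, -0.4]), 0.002312652980421293, 5.53)
False (array([-0.0326, -0.    ,  0.1599]), array([ 0. , -0. ,  0.3]), -0.00024324558905994474, 6.08)
(None, np.int64(0))
(array([-0.0165,  0.0044,  0.1895]), np.int64(148))
```

View pics/z1.png

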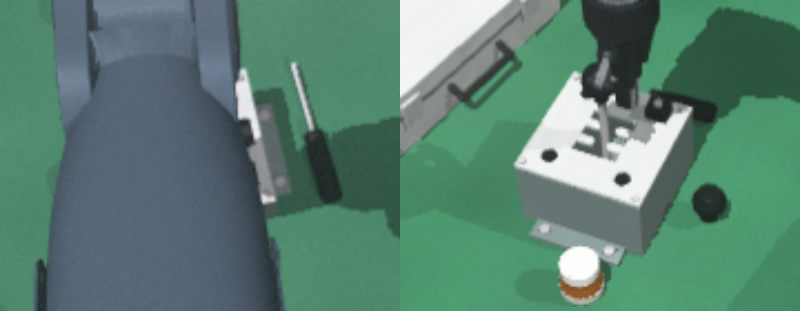

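The side view shows the lever now upright near the centre of the gate, with the fingers still beside it. I'll retract and measure.

```bash
python3 - <<'E'
from h import *
r.move_straight(P(-.06,0,.16),max_speed=.12)
r.move_straight(P(-.075,0,.24),max_speed=.15)
k=knob("side");print(k[:2],sel())
cv2.imwrite("pics/z2.png",cv2.resize(k[2]["image"][195:335,200:380,::-1],(720,560)))
E
```

```text
(array([-0.0012, -0.0004,  0.1858]), np.int64(213)) (array([-0.0751,  0.    ,  0.2389]), array([ 0.8, -1.2, -0.3]), -0.0038420637125730706, 7.29)
```

View pics/z2.png

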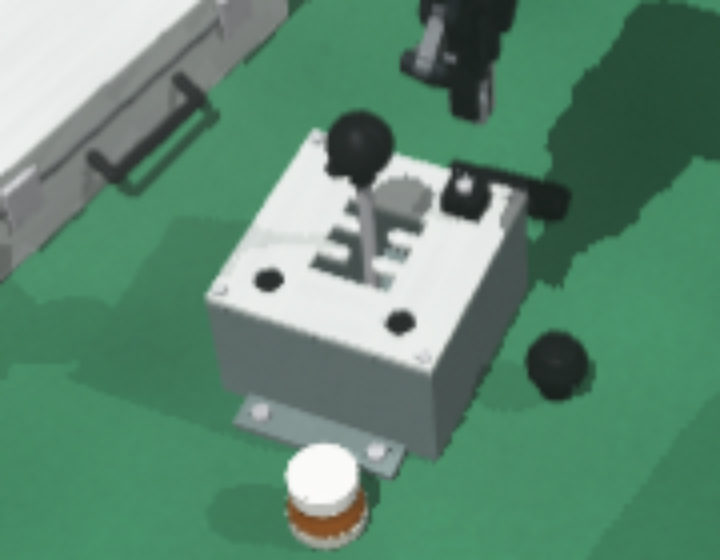

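The knob is measured at x = −1 mm, y = 0, height 186 mm, so it is upright in the cross channel. Now I'll push −y from the +y side.

```bash
python3 - <<'E'
from h import *
r.move_straight(P(-.055,.06,.24),max_speed=.2)
r.move_straight(P(-.001,.065,.235),max_speed=.15)
r.move_straight(P(-.001,.062,.16),max_speed=.15); print(sel())
print(r.move_straight(P(-.001,.0,.16),max_speed=.045,guard=10),sel())
print(r.move_straight(P(-.001,-.017,.16),max_speed=.03,guard=10),sel())
r.move_straight(P(-.001,.015,.16),max_speed=.12)
r.move_straight(P(.0,.06,.24),max_speed=.15)
k=knob("side");print(k[:2],sel())
cv2.imwrite("pics/z3.png",cv2.resize(k[2]["image"][195:335,200:380,::-1],(720,560)))
E
```

```text
(array([-0.001 ,  0.0619,  0.161 ]), array([-1.2, -0.1,  0.3]), 0.000741057207771671, 8.93)
False (array([-1.100e-03,  1.000e-04,  1.599e-01]), array([-0.1,  0.1, -1.5]), -0.00142800755768425, 10.45)
False (array([-0.0009, -0.0173,  0.1601]), array([-0.2, -0. , -0.6]), 0.0001869460050690758, 11.17)
(array([-0.0016, -0.0509,  0.1783]), np.int64(213)) (array([-0.0004,  0.0595,  0.2389]), array([-0.2, -0.9, -0.5]), 0.005618755191294479, 12.39)
```

View pics/z3.png

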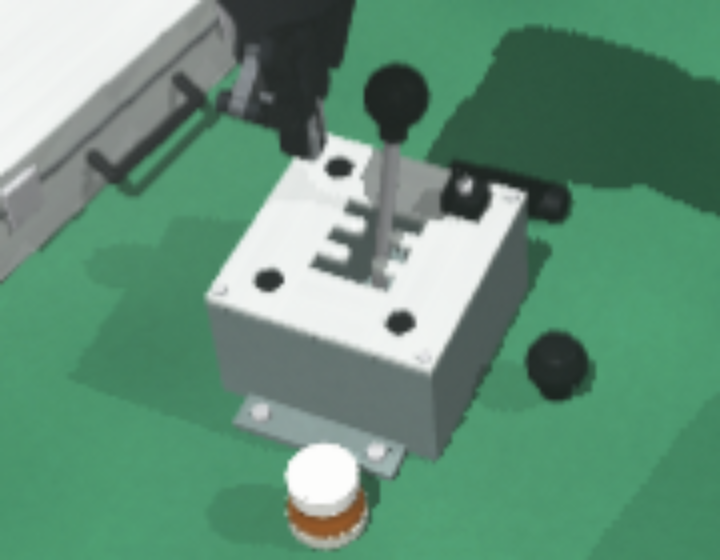

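The knob is at (−1.6, −51) mm, at the end of the cross channel and lined up with the target slot. Now I'll push −x until it reaches the stop, using a guard.

```bash
python3 - <<'E'
from h import *
r.move_straight(P(.065,.03,.24),max_speed=.2)
r.move_straight(P(.065,-.0505,.235),max_speed=.2)
r.move_straight(P(.062,-.0505,.158),max_speed=.15); print(sel())
print(r.move_straight(P(-.0,-.0505,.158),max_speed=.045,guard=10),sel())
print(r.move_straight(P(-.022,-.0505,.158),max_speed=.025,guard=8),sel())
r.move_straight(P(.03,-.0505,.158),max_speed=.12)
r.move_straight(P(.065,-.0505,.24),max_speed=.15)
k=knob("side",.15);print(k[:2],sel())
cv2.imwrite("pics/z4.png",cv2.resize(k[2]["image"][195:335,200:380,::-1],(720,560)))
E
```

```text
(array([ 0.0624, -0.0499,  0.1589]), array([ 0.4, -0.6, -0.7]), 0.0015467181894298356, 14.12)
False (array([ 0.    , -0.0505,  0.1578]), array([0.9, 0. , 1.3]), 0.004094929259322223, 15.64)
True (array([-0.0166, -0.0505,  0.158 ]), array([4.6, 1.2, 0.6]), 0.0024313217348965496, 16.33)
(array([-0.045 , -0.0489,  0.1721]), np.int64(230)) (array([ 0.064 , -0.0504,  0.2391]), array([-0.3, -0.5,  0. ]), -0.0023280824728250556, 17.67)
```

View pics/z4.png

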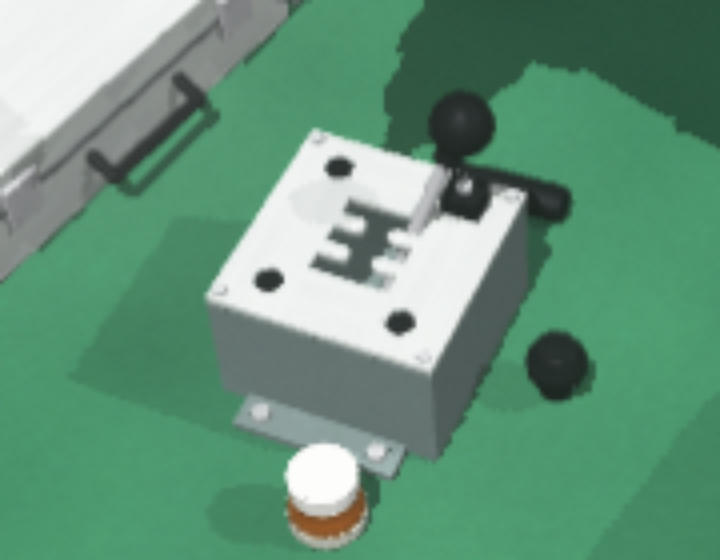

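The knob is at (−45, −49, 172) mm, straight above the sensor. It met the firm stop, and the hand is clear, so I'm handing in.

```bash
python3 -c "
from h import *
r.move_straight(P(.075,-.0505,.29),max_speed=.15)
print(r.sign_off())"
```

```text
the job is handed in; nothing more can be done
None
```

The lever is fully home in the sensor's corner slot (near side, right), measured within about 1 mm of its nominal position; it was pushed with shut fingers only, entered no other slot, and the job was handed in with the hand clear.

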